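# Sweep the nylon collars through the gate of the sorting tray

## Task

Two loose nylon collars lie in the wide pen of the blue sorting tray. With the fingertips, sweep them across the tray floor one at a time, through the narrow gate between the two steel pins, into the slot behind it, until both lie flat in the slot and wholly past the pins; the second stays back in the pen until the first is through. Only push them: do not pick them up, lift or tip them, and leave the vials, the blister strip and the marker beside the tray where they are.

Things in the scene. Friction and masses are not known exactly. Their poses are not given: they have to be found in the camera images.
- tray: blue-rimmed sorting tray, grey floor, 180 x 315 mm, fixed to the worktop. Origin: middle of the gate at worktop height. Its +y axis points through the gate into the slot; x runs across. The floor's upper face is 7 mm above the origin (it stands on 4 mm feet); rims are 5 mm thick and stand 12 mm above the floor.
- gate (a point): middle of the gate, on the tray floor (axes as the tray's). The gate is two upright round steel pins 9 mm thick and 16 mm high, centred 30.5 mm to either side (x), leaving 52 mm between them.
- slot (a point): centre of the slot's floor, 60 mm past the gate (axes as the tray's). The slot is 55 mm wide inside (x), runs 120 mm on from the gate (y) and is closed at the far end: it holds the collars in single file.
- pen (a point): point on the pen's floor, on the tray's centre line 95 mm before the gate (axes as the tray's). The pen is 170 mm wide inside (x = -85 to 85) and its rear rim lies 90 mm behind this point, 185 mm from the gate. Straight 45-degree funnel rims lead from the side rims (57 mm before the gate) to the gate pins.
- collar_a_centre (a point): beige nylon collar, a flat round ring 47 mm across and 16 mm high with rounded edges, about 30 g (it varies), lying flat and loose on the tray floor in the pen; the point is the centre of the ring, half-way up (8 mm above its underside). At the start about 30 mm from the tray's centre line on the tray's -x side, 75 to 115 mm before the gate.
- collar_b_centre (a point): beige nylon collar, a flat round ring 47 mm across and 16 mm high with rounded edges, about 30 g (it varies), lying flat and loose on the tray floor in the pen; the point is the centre of the ring, half-way up (8 mm above its underside). At the start about 30 mm from the tray's centre line on the tray's +x side, 75 to 115 mm before the gate.
- collar_a: the same collar as collar_a_centre; origin at the centre of its underside, z up along the ring's axis
- collar_b: the same collar as collar_b_centre; origin at the centre of its underside, z up along the ring's axis
- vial_amber: bystander: amber glass vial with black cap, 17 mm across and 44 mm high, standing loose on the worktop beside the slot on the tray's +x side; origin at the centre of its underside
- vial_clear: bystander: clear vial with white cap, 17 mm across and 44 mm high, standing loose on the worktop beside the slot on the tray's +x side; origin at the centre of its underside
- blister_strip: bystander: flat blister strip of tablets, 40 x 100 x 6 mm, lying loose on the worktop beside the slot on the tray's -x side; origin at the centre of its underside
- red_marker: bystander: red and white marker pen, 17 x 135 x 16 mm, lying loose on the worktop beyond the closed end of the slot; origin at the centre of its underside
- dispenser: fixed obstacle: orange bottle with white cap at the left back, 68 mm across and 252 mm high, a small beaker behind it; origin at the centre of its underside. Other fixed obstacles, not listed: two white test-tube racks to the right of the tray (front and back), whose tubes reach about 210 mm above the worktop, and a 167 mm high amber bottle behind and to the right of the tray

How it is judged:
By the outcome, as a careful person would: the job done as asked, in the order asked, and still so for the second after the job is handed in, with the robot touching nothing.
It also fails if it takes over 48 s, if anything falls off the work surface, if the arm or the gripper's body presses on something with over 40 N, if the wrist force passes 120 N, or if a joint passes its speed limit or range.

## Robot

A 6-joint arm with a two-finger parallel gripper is mounted at the origin on the work surface; the furniture and walls round the work are solid. World frame = base frame: x ahead of the robot, y to its left, z up, the work surface at z = 0. Lengths are in mm, angles in rad, forces in N, time in s.
With the tool pointing down it reaches from about 275 to 750 mm from the base axis. Payload 10.2 kg.
Tool frame: the origin (TCP) lies on the front face of the gripper's body, between the roots of the fingers; the fingertips stand 73 mm ahead of it and the grasp point (between the pads) lies 54 mm ahead of it; z points along the fingers, y is the line along which they close (so a half turn about z gives the same grasp; the last joint's range is limited). The gripper opens to 85 mm and grips with 20 to 120 N. Pads are 22 mm wide; open, the fingers measure 114 mm over their backs; the gripper's body (76 mm by 85 mm) begins 54 mm behind the grasp point. The pads swing forward as they close: fully open they stand 13 mm farther back than shut.
Start: joints at [-1.55, 0.313, 1.498, -0, 1.331, -0.223], TCP at [126.717, -509.484, 303.894] pointing down, gripper open.
Joint ranges: [-2.94, 2.94], [-0.97, 2.17], [0.19, 2.56], [-1.23, 4.37], [0.02, 3.11], [-2.88, 2.88]. Speed limits (rad/s): [2.39, 2.39, 3.01, 3.14, 3.14, 3.14].

## Interface

Orientations are given as a unit quaternion [w, x, y, z].
In Python, from rig import * gives the robot as it stands.
- The arm moves only by the tool step_arm, never from a script. Its argument "plan" is a list of rows, each an object with "offset": the shift along the tool's x, y, z in cm, a list of three; "rot": the turn, a rotation vector about the tool's x, y, z in degrees, a list of three; "gripper": the finger opening in cm, from 0 to 8.54. In form: [{"offset": [x, y, z], "rot": [wx, wy, wz], "gripper": gripper}, ...]. A call has 1 to 12 rows; each row is the pose to reach, as a shift and turn from the pose commanded when the call began, along the tool's axes at that moment; what a row does not reach only later rows make up. A row lasts 1/10 s, in which the tool goes at most 50 mm and 8.59 degrees, less where a joint would pass 70% of its speed; a pose out of reach is approached as far as the arm can. A call with a gripper value outside its range is refused whole. The fingers move at their own pace and stop on an object; "squeeze" is the grip in N (left out, the last holds). Time passes only in rows, so rows that repeat a pose let the fingers close. It gives the time, the measured TCP pose, the force, the opening and the grip force at its end, in the units of the state.
- sense(): the state, without advancing time (a new reading comes with each control period).
- capture(name): name is "side" or "top"; returns a dict with "color" (420x560x3 uint8, red, green, blue), "depth" (420x560 float32, mm along the optical axis (not along the pixel's ray), 0 where there is no reading), "vertical_fov" (degrees; the focal length in pixels is half the picture's height over the tangent of half this angle, whatever the lens; pixels are square), "cx", "cy" (the principal point, pixels), "k1" (the pictures are not rectified: a ray, as slopes to the right and down, at radius r is drawn at 1 + k1 r^2 times it, then the intrinsics apply), "rvec" (rotation vector, rad) and "tvec" (3), from world to camera coordinates, as OpenCV has them. Camera axes: x right, y down, z forward; pixel columns grow to the right and rows downward; lengths in mm; the calibration is good to about 2 mm. A picture is of the moment at which its call begins.
- finish_job(): hands the job in; it is judged then, once.
The state is a dict: "time_s": time; "joints": joint angles; "dq": joint speeds; "tau": joint torques, N m; "eef_pos": TCP position; "ee_rot": TCP orientation; "force": force on the tool from outside, world axes, zero at the start; "wrist_torque": the same for the moment, N m; "grip_width": opening from 0.0 (shut) to 1.0 (fully open); "grip_force": force on a finger pad.
Only numpy, scipy, OpenCV 4.12 (cv2) and the standard library are available. Lean on these libraries where they do the work, as an engineer would, in place of code of your own. Each camera call takes 0.05 s, during which the arm holds its last target. There are 200 camera calls.

## Working session

There is one attempt and no reset: what is moved stays moved. The work goes in short steps, Python scripts to look and compute and a tool call to move; the robot and the scene stay as the last step left them, time stands still between calls to the robot, and variables do not carry over. Pictures are saved under pics/ and viewed, at most 10 in all, crops included, and the job is handed in when it is done.

Besides the shell and the picture viewer there is one more tool, called as name(argument=value, ...), one argument or row to a line, values as JSON. step_arm: Moves the arm, as the interface text tells. Its arguments: {"type":"object","properties":{"plan":{"type":"array"},"squeeze":{"type":"number"}},"required":["plan"]}

```bash
mkdir -p pics; cat > h.py <<'E'
from rig import *
import numpy as np, cv2
def cap(name,png=None):
    c=capture(name)
    if png: cv2.imwrite('pics/'+png,c['color'][:,:,::-1])
    return c
def ray(c,u,v):
    f=210/np.tan(np.radians(c['vertical_fov'])/2)
    K=np.array([[f,0,c['cx']],[0,f,c['cy']],[0,0,1.]])
    n=cv2.undistortPoints(np.array([[[u,v]]],float),K,np.array([c['k1'],0,0,0.]))[0,0]
    R=cv2.Rodrigues(np.array(c['rvec'],float))[0];t=np.array(c['tvec'],float).ravel()
    return -R.T@t, R.T@np.array([n[0],n[1],1.])
def onz(c,u,v,z):
    o,d=ray(c,u,v); return o+d*(z-o[2])/d[2]
def proj(c,P):
    f=210/np.tan(np.radians(c['vertical_fov'])/2)
    K=np.array([[f,0,c['cx']],[0,f,c['cy']],[0,0,1.]])
    return cv2.projectPoints(np.array(P,float).reshape(-1,1,3),np.array(c['rvec'],float),np.array(c['tvec'],float),K,np.array([c['k1'],0,0,0.]))[0].reshape(-1,2)
E
python3 - <<'E'
from h import *
for n in('top','side'):
    c=cap(n,n+'1.png'); o,_=ray(c,280,210); print(n,o,c['vertical_fov'],c['k1'])
s=sense();print(s)
E
```

```text
top [3.83955211e+02 6.05303193e-03 1.11673509e+03] 42.12710495213194 -0.05643112463965676
side [ 560.3007661  -837.59535887  472.1978013 ] 48.22707396992096 -0.08508191858585203
{'time_s': 0.1, 'joints': array([-1.55041662e+00,  3.13357582e-01,  1.49834705e+00,  4.16012741e-06,
        1.33099454e+00, -2.23392573e-01]), 'dq': array([-0.00046138, -0.00224879, -0.00422407,  0.00036131, -0.00150676,
       -0.00018377]), 'tau': array([ 1.88118305e-03, -4.12905657e+01, -2.60142463e+01, -2.57834381e-04,
        3.03397108e-03,  1.41903658e-05]), 'eef_pos': array([ 126.70633941, -509.33048086,  303.41621185]), 'ee_rot': array([-5.50205435e-04,  9.92580984e-01,  1.21584061e-01,  5.80727217e-05]), 'force': array([ 0.91828509,  0.08461192, -0.81139499]), 'wrist_torque': array([-0.02951656, -0.00593116, -0.04522753]), 'grip_force': 0.0, 'grip_width': 1.0011370442380143}
```

View pics/top1.png

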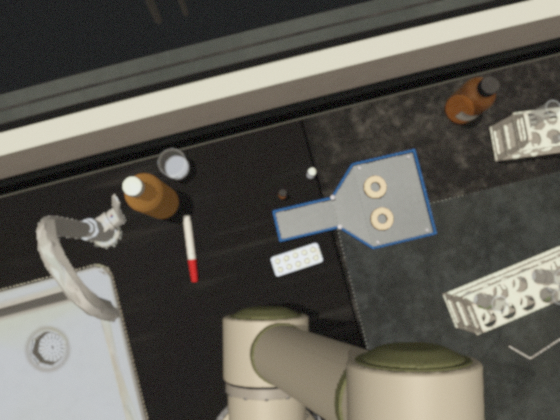

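View pics/side1.png

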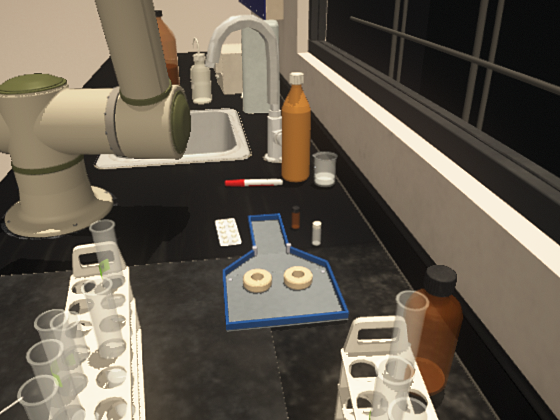

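Both views show the tray. In the top view the slot points left, the pins are at about (333,197) and (340,227), collar b is at (375,187) and collar a at (382,218). The vials are at (282,194) and (311,173).

```bash
cat >> h.py <<'E'
def collars(c,z=23):
    hsv=cv2.cvtColor(c['color'],cv2.COLOR_RGB2HSV)
    m=cv2.inRange(hsv,(12,40,140),(32,170,255))
    out=[]
    for k in cv2.findContours(m,cv2.RETR_EXTERNAL,cv2.CHAIN_APPROX_NONE)[0]:
        if cv2.contourArea(k)>150:
            # outline = top outer edge approx; cast each point on z
            p=np.array([onz(c,*q[0],z) for q in k])
            (x,y),r=cv2.minEnclosingCircle(p[:,:2].astype(np.float32)); out.append((x,y,r))
    return out
E
python3 - <<'E'
from h import *
c=cap('top')
hsv=cv2.cvtColor(c['color'],cv2.COLOR_RGB2HSV)
m=cv2.inRange(hsv,(100,120,50),(125,255,255))
k=max(cv2.findContours(m,cv2.RETR_EXTERNAL,cv2.CHAIN_APPROX_NONE)[0],key=cv2.contourArea)
a=cv2.approxPolyDP(cv2.convexHull(k),3,True)[:,0]
for q in a: print(q,onz(c,*q,19)[:2].round(1))
for n,u in (('p+',(333,197)),('p-',(340,227))): print(n,onz(c,*u,23)[:2].round(1))
for n in('top','side'):
    print(n,np.round([o for o in collars(cap(n),19 if n=='side' else 23) if 15<o[2]<40],1))
E
```

```text
[414 149] [ 612.  -299.2]
[436 233] [ 439.1 -340.8]
[376 247] [ 410.5 -217.5]
[334 191] [ 524.  -133.1]
[352 163] [ 581.9 -170.5]
p+ [ 511.2 -130.5]
p- [ 450.5 -144.2]
top [[ 468.3 -228.7   24.1]
 [ 508.6  261.4   30. ]
 [ 532.8 -215.6   24.1]]
side [[ 330.7 -498.9   20.3]
 [ 466.8 -231.8   31.4]
 [ 530.2 -219.4   31.2]]
```

```bash
python3 - <<'E'
from h import *
c=cap('top')
hsv=cv2.cvtColor(c['color'],cv2.COLOR_RGB2HSV)
m=cv2.inRange(hsv,(100,120,50),(125,255,255)); m[:140]=0;m[260:]=0;m[:,:260]=0
m=cv2.morphologyEx(m,cv2.MORPH_CLOSE,np.ones((9,9)))
k=max(cv2.findContours(m,cv2.RETR_EXTERNAL,cv2.CHAIN_APPROX_NONE)[0],key=cv2.contourArea)
for q in cv2.approxPolyDP(k,3,True)[:,0]: print(q,onz(c,*q,19)[:2].round(1))
s=cap('side','s.png')
hs=cv2.cvtColor(s['color'],cv2.COLOR_RGB2HSV)
m=cv2.inRange(hs,(100,120,50),(125,255,255)); m[:200]=0;m[335:]=0
m=cv2.morphologyEx(m,cv2.MORPH_CLOSE,np.ones((9,9)))
k=max(cv2.findContours(m,cv2.RETR_EXTERNAL,cv2.CHAIN_APPROX_NONE)[0],key=cv2.contourArea)
print('side')
for q in cv2.approxPolyDP(k,3,True)[:,0]: print(q,onz(s,*q,19)[:2].round(1))
E
```

```text
[414 149] [ 612.  -299.2]
[352 163] [ 581.9 -170.5]
[334 193] [ 519.9 -133.1]
[353 164] [ 579.8 -172.5]
[413 152] [ 605.7 -297. ]
[432 233] [ 439.  -332.6]
[370 246] [ 412.5 -205.3]
[344 231] [ 442.7 -152.8]
[372 248] [ 408.5 -209.3]
[436 232] [ 441.1 -340.9]
side
[249 215] [421.5 -20.3]
[252 249] [ 445.5 -144.2]
[223 269] [ 406.1 -209.1]
[226 329] [ 438.5 -351.2]
[347 317] [ 607.5 -311. ]
[328 262] [ 579.8 -173.3]
[290 246] [ 511.9 -128.5]
[291 252] [ 515.1 -147.8]
[327 267] [ 578.2 -188.2]
[340 299] [ 598.2 -270.8]
[340 311] [ 597.7 -298.6]
[228 320] [ 437.8 -332.5]
[225 274] [ 412.1 -222.7]
[252 255] [ 448.2 -163.2]
[251 221] [429.  -44.2]
[278 219] [481.1 -31.7]
[287 243] [ 505.8 -118.9]
[279 213] [480.8  -6.8]
```

```bash
cat >> h.py <<'E'
from scipy.spatial.transform import Rotation as Rn
G=np.array([480.8,-136.]);th=np.radians(13.5)
X=np.array([np.cos(th),np.sin(th)]);Y=np.array([-np.sin(th),np.cos(th)])
def t2w(x,y): return G+x*X+y*Y
def w2t(p): d=np.array(p[:2])-G; return np.array([d@X,d@Y])
def goal(wps):
    """wps: (tray x,y of TCP, world z, heading deg from tray +y toward +x)"""
    s=sense();q=s['ee_rot'];R0=Rn.from_quat([q[1],q[2],q[3],q[0]])
    print('t',s['time_s'],'tcp tray',w2t(s['eef_pos']).round(1),'z',s['eef_pos'][2].round(1),'F',s['force'].round(1),'grip',s['grip_width'].round(3))
    for x,y,z,h in wps:
        p=np.r_[t2w(x,y),z]; psi=th+np.pi/2-np.radians(h)
        xa=np.array([np.cos(psi),np.sin(psi),0]);za=np.array([0,0,-1.]);R1=Rn.from_matrix(np.c_[xa,np.cross(za,xa),za])
        print((x,y,z,h),'off cm',(R0.inv().apply(p-s['eef_pos'])/10).round(2),'rot',(R0.inv()*R1).as_rotvec(degrees=True).round(1))
def where():
    return [w2t(o).round(1) for o in collars(cap('top')) if 15<o[2]<40 and abs(w2t(o)[0])<90 and -190<w2t(o)[1]<130]
E
python3 -c "
from h import *
print(where()); goal([(-60,-129,330,32),(-60,-129,120,32)])"
```

```text
[array([-34. , -87.1]), array([ 31.8, -89.3])]Traceback (most recent call last):
  File "<string>", line 3, in <module>
    print(where()); goal([(-60,-129,330,32),(-60,-129,120,32)])
                    ~~~~^^^^^^^^^^^^^^^^^^^^^^^^^^^^^^^^^^^^^^^
  File "h.py", line 37, in goal
    print('t',s['time_s'],'tcp tray',w2t(s['eef_pos']).round(1),'z',s['eef_pos'][2].round(1),'F',s['force'].round(1),'grip',s['grip_width'].round(3))
                                                                                                                            ^^^^^^^^^^^^^^^^^^^^^
AttributeError: 'float' object has no attribute 'round'
```

```bash
sed -i "s/s\['grip_width'\].round(3)/round(s['grip_width'],3)/" h.py
python3 -c "
from h import *
goal([(-60,-129,330,32),(-60,-129,120,32)])"
```

```text
t 0.4 tcp tray [-431.5 -280.5] z 303.8 F [-0.2  0.1 -0.6] grip 1.002
(-60, -129, 330, 32) off cm [ 37.27 -14.85  -2.61] rot [ -0.   -0.  -57.5]
(-60, -129, 120, 32) off cm [ 37.27 -14.84  18.39] rot [ -0.   -0.  -57.5]
```

step_arm(
  plan=[
    {"offset": [2, -1, -2.6], "rot": [0, 0, -5], "gripper": 1.4},
    {"offset": [37.3, -14.9, -2.6], "rot": [0, 0, -57.5], "gripper": 1.4},
    {"offset": [37.3, -14.9, -2.6], "rot": [0, 0, -57.5], "gripper": 1.4},
    {"offset": [37.3, -14.9, -2.6], "rot": [0, 0, -57.5], "gripper": 1.4},
    {"offset": [37.3, -14.9, -2.6], "rot": [0, 0, -57.5], "gripper": 1.4},
    {"offset": [37.3, -14.9, -2.6], "rot": [0, 0, -57.5], "gripper": 1.4},
    {"offset": [37.3, -14.9, -2.6], "rot": [0, 0, -57.5], "gripper": 1.4},
    {"offset": [37.3, -14.9, -2.6], "rot": [0, 0, -57.5], "gripper": 1.4},
    {"offset": [37.3, -14.9, -2.6], "rot": [0, 0, -57.5], "gripper": 1.4},
    {"offset": [37.3, -14.9, -2.6], "rot": [0, 0, -57.5], "gripper": 1.4},
    {"offset": [37.3, -14.9, -2.6], "rot": [0, 0, -57.5], "gripper": 1.4},
    {"offset": [37.3, -14.9, -2.6], "rot": [0, 0, -57.5], "gripper": 1.4},
  ],
)

```text
time_s: 1.6
eef_pos: [452.1, -275.5, 329.9]
ee_rot: [-0.0, 0.812, 0.584, -0.0]
force: [-0.2, 0.3, -0.2]
grip_width: 0.162
grip_force: 0.0
```

```bash
python3 -c "
from h import *
goal([(-60,-129,120,32),(-60,-129,84,32)])"
```

```text
t 1.6 tcp tray [ -60.5 -128.9] z 329.9 F [-0.2  0.3 -0.2] grip 0.162
(-60, -129, 120, 32) off cm [2.000e-02 5.000e-02 2.099e+01] rot [-0.   0.  -0.1]
(-60, -129, 84, 32) off cm [2.000e-02 5.000e-02 2.459e+01] rot [-0.   0.  -0.1]
```

step_arm(
  plan=[
    {"offset": [0, 0, 5], "rot": [0, 0, 0], "gripper": 1.4},
    {"offset": [0, 0, 10], "rot": [0, 0, 0], "gripper": 1.4},
    {"offset": [0, 0, 14], "rot": [0, 0, 0], "gripper": 1.4},
    {"offset": [0, 0, 18], "rot": [0, 0, 0], "gripper": 1.4},
    {"offset": [0, 0, 21], "rot": [0, 0, 0], "gripper": 1.4},
    {"offset": [0, 0, 23], "rot": [0, 0, 0], "gripper": 1.4},
    {"offset": [0, 0, 23.8], "rot": [0, 0, 0], "gripper": 1.4},
    {"offset": [0, 0, 24.4], "rot": [0, 0, 0], "gripper": 1.4},
    {"offset": [0, 0, 24.6], "rot": [0, 0, 0], "gripper": 1.4},
    {"offset": [0, 0, 24.6], "rot": [0, 0, 0], "gripper": 1.4},
  ],
)

```text
time_s: 2.6
eef_pos: [452.8, -275.2, 84.6]
ee_rot: [0.001, 0.812, 0.584, 0.0]
force: [-0.2, 0.6, -1.1]
grip_width: 0.161
grip_force: 0.0
```

```bash
python3 -c "
from h import *
for n in ('top','side'):
    c=cap(n)
    im=c['color'][130:270,260:450] if n=='top' else c['color'][190:340,200:370]
    cv2.imwrite('pics/'+n+'2.png',cv2.resize(im[:,:,::-1],None,fx=4,fy=4,interpolation=cv2.INTER_CUBIC))
goal([(-33-.535*30,-87-.845*30,84,32)])"
```

```text
t 2.7 tcp tray [ -59.6 -128.8] z 84.7 F [-0.3 -0.1 -1. ] grip 0.163
(-49.05, -112.35, 84, 32) off cm [1.95 0.02 0.07] rot [ 0.1  0.  -0. ]
```

View pics/side2.png

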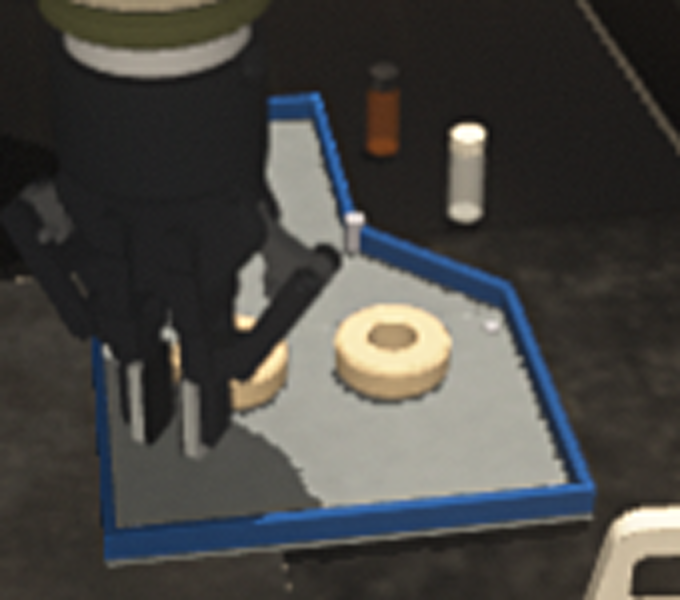

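View pics/top2.png

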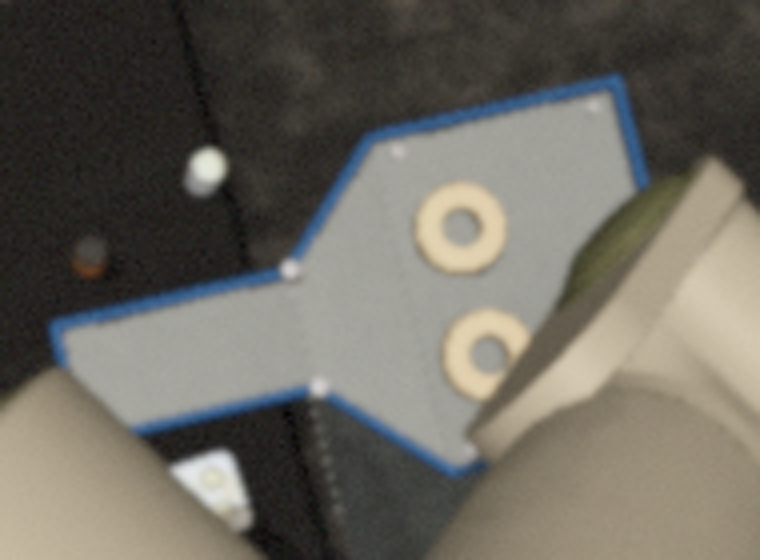

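The fingertips are just above the floor behind collar a, at crop (150,440) and (195,450) in the side view. Collar b at (392,350) and the pins are clear, so I'll start the sweep.

```bash
cat >> h.py <<'E'
def ring(ws,L=33.4,z=84):
    goal([(round(x-L*np.sin(np.radians(h)),1),round(y-L*np.cos(np.radians(h)),1),z,h) for x,y,h in ws])
E
python3 -c "
from h import *
ring([(-33,-87,33),(-27,-78,33),(-22,-70,33),(-17,-62,32),(-12,-54,30),(-8,-47,27),(-5,-40,22)])"
```

```text
t 2.7 tcp tray [ -59.6 -128.8] z 84.7 F [-0.3 -0.1 -1. ] grip 0.163
(np.float64(-51.2), np.float64(-115.0), 84, 33) off cm [ 1.61 -0.02  0.07] rot [0.1 0.  1. ]
(np.float64(-45.2), np.float64(-106.0), 84, 33) off cm [2.69 0.01 0.07] rot [0.1 0.  1. ]
(np.float64(-40.2), np.float64(-98.0), 84, 33) off cm [3.64 0.01 0.07] rot [0.1 0.  1. ]
(np.float64(-34.7), np.float64(-90.3), 84, 32) off cm [4.58 0.07 0.07] rot [ 0.1  0.  -0. ]
(np.float64(-28.7), np.float64(-82.9), 84, 30) off cm [5.53 0.18 0.07] rot [ 0.1  0.  -2. ]
(np.float64(-23.2), np.float64(-76.8), 84, 27) off cm [6.34 0.32 0.07] rot [ 0.1  0.  -5. ]
(np.float64(-17.5), np.float64(-71.0), 84, 22) off cm [7.13 0.5  0.07] rot [  0.1   0.  -10. ]
```

step_arm(
  plan=[
    {"offset": [0.8, 0, 0], "rot": [0, 0, 0.5], "gripper": 1.4},
    {"offset": [1.4, 0, 0], "rot": [0, 0, 1], "gripper": 1.4},
    {"offset": [1.8, 0, 0], "rot": [0, 0, 1], "gripper": 1.4},
    {"offset": [2.3, 0, 0], "rot": [0, 0, 1], "gripper": 1.4},
    {"offset": [2.8, 0, 0], "rot": [0, 0, 1], "gripper": 1.4},
    {"offset": [3.3, 0, 0], "rot": [0, 0, 1], "gripper": 1.4},
    {"offset": [3.8, 0, 0], "rot": [0, 0, 0.5], "gripper": 1.4},
    {"offset": [4.3, 0.1, 0], "rot": [0, 0, 0], "gripper": 1.4},
    {"offset": [4.8, 0.1, 0], "rot": [0, 0, -1], "gripper": 1.4},
    {"offset": [5.2, 0.15, 0], "rot": [0, 0, -1.5], "gripper": 1.4},
    {"offset": [5.5, 0.2, 0], "rot": [0, 0, -2], "gripper": 1.4},
    {"offset": [5.5, 0.2, 0], "rot": [0, 0, -2], "gripper": 1.4},
  ],
)

```text
time_s: 3.9
eef_pos: [472.2, -223.0, 83.9]
ee_rot: [-0.0, 0.801, 0.598, 0.0]
force: [-0.5, -0.3, 0.3]
grip_width: 0.161
grip_force: 0.0
```

```bash
python3 -c "
from h import *
print(where(),[ (w2t(o).round(1),o[2]) for o in collars(cap('side'),19)if abs(w2t(o)[0])<90])
c=cap('side');im=c['color'][190:340,200:370]
cv2.imwrite('pics/side3.png',cv2.resize(im[:,:,::-1],None,fx=4,fy=4))
ring([(-12,-54,30),(-8,-47,27),(-5,-40,22),(-2,-30,14),(-.5,-20,6),(0,-10,0),(0,10,0)])"
```

```text
[] [(array([  78.1, -343.1]), 32.94472122192383), (array([  39.9, -320.2]), 48.30319595336914), (array([ 28.5, -92.6]), 31.206005096435547), (array([ 12. , 354.7]), 48.926124572753906)]
t 4.05 tcp tray [-28.9 -83. ] z 83.9 F [-0.7 -0.1 -0.5] grip 0.16
(np.float64(-28.7), np.float64(-82.9), 84, 30) off cm [ 0.02  0.01 -0.01] rot [-0. -0. -0.]
(np.float64(-23.2), np.float64(-76.8), 84, 27) off cm [ 0.82  0.19 -0.01] rot [-0. -0. -3.]
(np.float64(-17.5), np.float64(-71.0), 84, 22) off cm [ 1.61  0.39 -0.01] rot [-0. -0. -8.]
(np.float64(-10.1), np.float64(-62.4), 84, 14) off cm [ 2.72  0.6  -0.01] rot [ -0.  -0. -16.]
(np.float64(-4.0), np.float64(-53.2), 84, 6) off cm [ 3.82  0.67 -0.01] rot [ -0.  -0. -24.]
(np.float64(0.0), np.float64(-43.4), 84, 0) off cm [ 4.87  0.52 -0.01] rot [ -0.  -0. -30.]
(np.float64(0.0), np.float64(-23.4), 84, 0) off cm [ 6.6  -0.48 -0.01] rot [ -0.  -0. -30.]
```

View pics/side3.png

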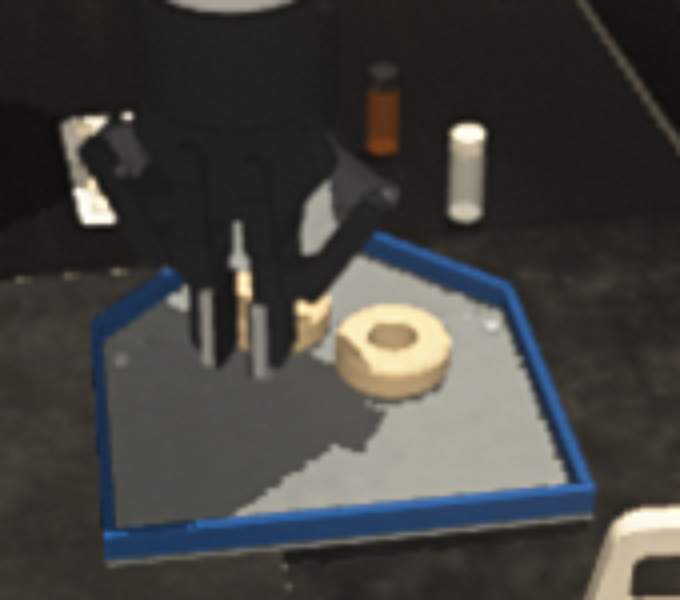

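Collar a sits against both fingertips at crop (285,315), and collar b at (392,350) has not moved. I'll continue.

step_arm(
  plan=[
    {"offset": [0.4, 0.1, 0], "rot": [0, 0, -1.5], "gripper": 1.4},
    {"offset": [0.8, 0.2, 0], "rot": [0, 0, -3], "gripper": 1.4},
    {"offset": [1.2, 0.3, 0], "rot": [0, 0, -5.5], "gripper": 1.4},
    {"offset": [1.6, 0.4, 0], "rot": [0, 0, -8], "gripper": 1.4},
    {"offset": [2.0, 0.45, 0], "rot": [0, 0, -11], "gripper": 1.4},
    {"offset": [2.35, 0.55, 0], "rot": [0, 0, -13.5], "gripper": 1.4},
    {"offset": [2.7, 0.6, 0], "rot": [0, 0, -16], "gripper": 1.4},
    {"offset": [3.1, 0.65, 0], "rot": [0, 0, -19], "gripper": 1.4},
    {"offset": [3.5, 0.65, 0], "rot": [0, 0, -22], "gripper": 1.4},
    {"offset": [3.8, 0.65, 0], "rot": [0, 0, -24], "gripper": 1.4},
    {"offset": [3.8, 0.65, 0], "rot": [0, 0, -24], "gripper": 1.4},
  ],
)

```text
time_s: 5.15
eef_pos: [489.3, -188.3, 83.9]
ee_rot: [-0.0, 0.659, 0.752, 0.0]
force: [-0.3, 0.3, -0.7]
grip_width: 0.163
grip_force: 0.0
```

```bash
python3 -c "
from h import *
c=cap('side');im=c['color'][190:340,200:370]
cv2.imwrite('pics/side4.png',cv2.resize(im[:,:,::-1],None,fx=4,fy=4))
print((proj(c,[np.r_[t2w(x,y),23] for x,y in((-30.5,0),(30.5,0),(-23,-20),(23,-20))])-[200,190])*4)
ring([(-.5,-20,6),(0,-10,0),(0,10,0),(0,30,0),(0,50,0),(0,70,0),(0,82,0)])"
```

```text
[[220.74740426 227.72407022]
 [356.70678647 216.76037482]
 [242.46693108 250.9666059 ]
 [347.13651116 242.36138301]]
t 5.2 tcp tray [ -4.1 -53.1] z 83.9 F [-0.3  1.3  0. ] grip 0.165
(np.float64(-4.0), np.float64(-53.2), 84, 6) off cm [-0.01  0.01 -0.01] rot [-0.  0. -0.]
(np.float64(0.0), np.float64(-43.4), 84, 0) off cm [ 1.    0.31 -0.01] rot [-0. -0. -6.]
(np.float64(0.0), np.float64(-23.4), 84, 0) off cm [ 2.99  0.1  -0.01] rot [-0. -0. -6.]
(np.float64(0.0), np.float64(-3.4), 84, 0) off cm [ 4.98 -0.11 -0.01] rot [-0. -0. -6.]
(np.float64(0.0), np.float64(16.6), 84, 0) off cm [ 6.97 -0.32 -0.01] rot [-0. -0. -6.]
(np.float64(0.0), np.float64(36.6), 84, 0) off cm [ 8.96 -0.53 -0.01] rot [-0. -0. -6.]
(np.float64(0.0), np.float64(48.6), 84, 0) off cm [ 1.015e+01 -6.600e-01 -1.000e-02] rot [-0. -0. -6.]
```

View pics/side4.png

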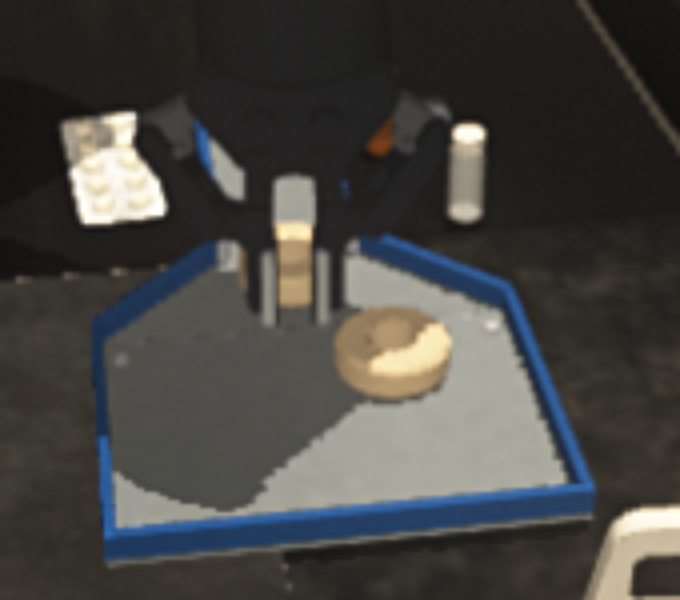

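Collar a is straight ahead of the gate: its left edge at crop (242,265) matches my prediction. Now I'll push it through.

step_arm(
  plan=[
    {"offset": [0.5, 0.2, 0], "rot": [0, 0, -3], "gripper": 1.4},
    {"offset": [1.0, 0.3, 0], "rot": [0, 0, -6], "gripper": 1.4},
    {"offset": [1.5, 0.25, 0], "rot": [0, 0, -6], "gripper": 1.4},
    {"offset": [2.0, 0.2, 0], "rot": [0, 0, -6], "gripper": 1.4},
    {"offset": [2.5, 0.15, 0], "rot": [0, 0, -6], "gripper": 1.4},
    {"offset": [3.0, 0.1, 0], "rot": [0, 0, -6], "gripper": 1.4},
    {"offset": [3.5, 0.05, 0], "rot": [0, 0, -6], "gripper": 1.4},
    {"offset": [4.0, 0, 0], "rot": [0, 0, -6], "gripper": 1.4},
    {"offset": [4.0, 0, 0], "rot": [0, 0, -6], "gripper": 1.4},
  ],
)

```text
time_s: 6.1
eef_pos: [483.8, -148.5, 83.9]
ee_rot: [-0.0, 0.619, 0.785, 0.0]
force: [-0.5, -0.2, -0.6]
grip_width: 0.16
grip_force: 0.0
```

```bash
python3 -c "
from h import *
c=cap('side');im=c['color'][190:340,200:370]
cv2.imwrite('pics/side5.png',cv2.resize(im[:,:,::-1],None,fx=4,fy=4))
ring([(0,20,0),(0,30,0),(0,50,0),(0,70,0),(0,83,0)])"
```

```text
t 6.15 tcp tray [  0.  -13.2] z 83.9 F [-0.4 -0.4 -0.7] grip 0.168
(np.float64(0.0), np.float64(-13.4), 84, 0) off cm [-0.02 -0.   -0.01] rot [-0. -0. -0.]
(np.float64(0.0), np.float64(-3.4), 84, 0) off cm [ 0.98 -0.   -0.01] rot [-0. -0. -0.]
(np.float64(0.0), np.float64(16.6), 84, 0) off cm [ 2.98 -0.01 -0.01] rot [-0. -0. -0.]
(np.float64(0.0), np.float64(36.6), 84, 0) off cm [ 4.98 -0.01 -0.01] rot [-0. -0. -0.]
(np.float64(0.0), np.float64(49.6), 84, 0) off cm [ 6.28 -0.01 -0.01] rot [-0. -0. -0.]
```

View pics/side5.png

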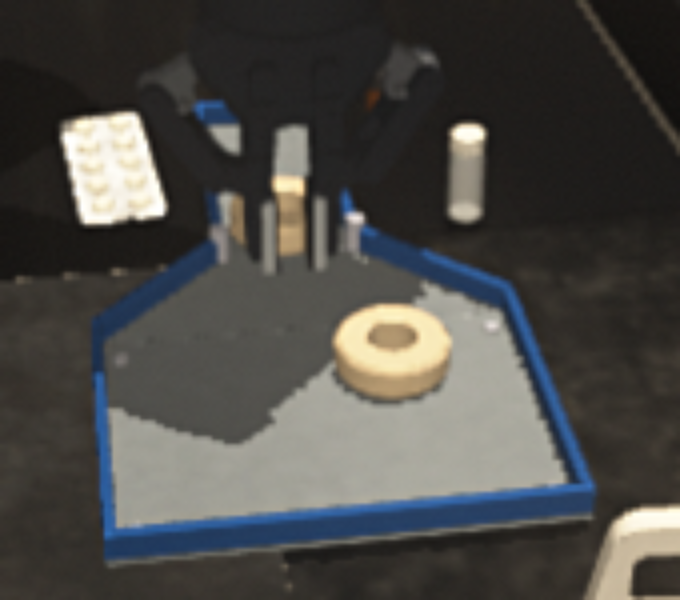

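The collar is between the pins and the fingertips are centred in the gate, at crop (247–343, 260). I'll push on into the slot.

step_arm(
  plan=[
    {"offset": [0.5, 0, 0], "rot": [0, 0, 0], "gripper": 1.4},
    {"offset": [1.0, 0, 0], "rot": [0, 0, 0], "gripper": 1.4},
    {"offset": [1.5, 0, 0], "rot": [0, 0, 0], "gripper": 1.4},
    {"offset": [2.0, 0, 0], "rot": [0, 0, 0], "gripper": 1.4},
    {"offset": [2.6, 0, 0], "rot": [0, 0, 0], "gripper": 1.4},
    {"offset": [3.2, 0, 0], "rot": [0, 0, 0], "gripper": 1.4},
    {"offset": [3.8, 0, 0], "rot": [0, 0, 0], "gripper": 1.4},
    {"offset": [4.4, 0, 0], "rot": [0, 0, 0], "gripper": 1.4},
    {"offset": [5.0, 0, 0], "rot": [0, 0, 0], "gripper": 1.4},
    {"offset": [5.5, 0, 0], "rot": [0, 0, 0], "gripper": 1.4},
    {"offset": [6.0, 0, 0], "rot": [0, 0, 0], "gripper": 1.4},
    {"offset": [6.3, 0, 0], "rot": [0, 0, 0], "gripper": 1.4},
  ],
)

```text
time_s: 7.35
eef_pos: [469.2, -87.4, 83.9]
ee_rot: [-0.0, 0.619, 0.785, 0.0]
force: [-0.8, -0.2, 1.1]
grip_width: 0.162
grip_force: 0.1
```

step_arm(
  plan=[
    {"offset": [0, 0, 0], "rot": [0, 0, 0], "gripper": 1.4},
    {"offset": [-0.6, 0, 0], "rot": [0, 0, 0], "gripper": 1.4},
    {"offset": [-1.0, 0, 0], "rot": [0, 0, 0], "gripper": 1.4},
    {"offset": [-1.0, 0, -3], "rot": [0, 0, 0], "gripper": 1.4},
    {"offset": [-1.0, 0, -7], "rot": [0, 0, 0], "gripper": 1.4},
    {"offset": [-1.0, 0, -12], "rot": [0, 0, 0], "gripper": 1.4},
    {"offset": [-1.0, 0, -12], "rot": [0, 0, 0], "gripper": 1.4},
  ],
)

```text
time_s: 8.05
eef_pos: [473.6, -98.9, 209.6]
ee_rot: [0.005, 0.619, 0.785, 0.001]
force: [0.3, 0.4, -0.8]
grip_width: 0.164
grip_force: 0.0
```

```bash
python3 -c "
from h import *
print(where()); s=collars(cap('side'),19); print([(w2t(o).round(1),o[2]) for o in s if abs(w2t(o)[0])<60 and -200<w2t(o)[1]<150])
goal([(60,-129,205,-32)])"
```

```text
[]
[(array([ 29.1, -92.6]), 30.993066787719727), (array([-4.1, 77.6]), 33.65561294555664)]
t 8.15 tcp tray [ 0.1 39. ] z 204.5 F [-0.3 -0.5 -0.6] grip 0.164
(60, -129, 205, -32) off cm [-16.79   6.01  -0.02] rot [  0.1   0.1 -32.1]
```

Collar a now lies in the slot at about y = 80. Next is collar b.

step_arm(
  plan=[
    {"offset": [-4, 1.4, 0], "rot": [0, 0, -8], "gripper": 1.4},
    {"offset": [-8, 2.9, 0], "rot": [0, 0, -16], "gripper": 1.4},
    {"offset": [-12, 4.3, 0], "rot": [0, 0, -24], "gripper": 1.4},
    {"offset": [-15.5, 5.4, 0], "rot": [0, 0, -31], "gripper": 1.4},
    {"offset": [-17, 5.8, 0], "rot": [0, 0, -32], "gripper": 1.4},
    {"offset": [-17, 5.8, 3], "rot": [0, 0, -32], "gripper": 1.4},
    {"offset": [-17, 5.8, 6], "rot": [0, 0, -32], "gripper": 1.4},
    {"offset": [-17, 5.8, 8], "rot": [0, 0, -32], "gripper": 1.4},
    {"offset": [-17, 5.8, 8], "rot": [0, 0, -32], "gripper": 1.4},
  ],
)

```text
time_s: 9.05
eef_pos: [565.9, -248.7, 119.2]
ee_rot: [-0.004, 0.379, 0.925, 0.001]
force: [-0.6, 0.7, -0.5]
grip_width: 0.164
grip_force: 0.0
```

```bash
python3 -c "
from h import *
goal([(57,-132,84,-32)]); c=cap('top')
print([(w2t(o).round(1),o[2]) for o in collars(c)])
cv2.imwrite('pics/top6.png',cv2.resize(c['color'][130:270,260:450,::-1],None,fx=4,fy=4))"
```

```text
t 9.05 tcp tray [  56.4 -129.4] z 119.2 F [-0.6  0.7 -0.5] grip 0.164
(57, -132, 84, -32) off cm [-0.28 -0.08  3.52] rot [-0.1 -0.5 -0.1]
[(array([-353.7,  189.9]), 58.80680847167969), (array([-267. ,  503.8]), 47.62683868408203), (array([-214.9,  404.7]), 109.43180084228516), (array([-148.1,  312. ]), 39.06428527832031), (array([-243. ,   57.5]), 168.9583282470703), (array([ 0.1, 81.9]), 23.86546516418457), (array([-71.7, 231.1]), 136.61990356445312), (array([  20.7, -162.3]), 188.0837860107422)]
```

View pics/top6.png

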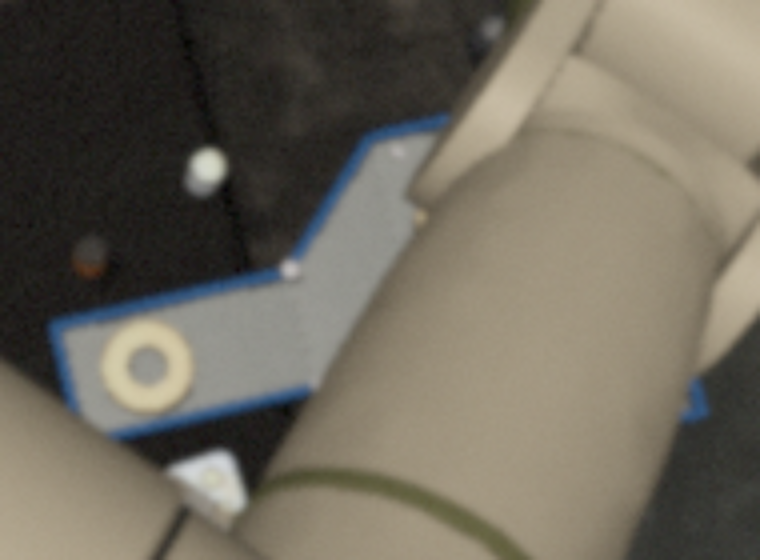

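Collar a is flat in the slot at crop (147,365), which is tray (0,82). The vials and blister strip are undisturbed.

step_arm(
  plan=[
    {"offset": [-0.3, 0, 1.5], "rot": [0, 0, 0], "gripper": 1.4},
    {"offset": [-0.3, 0, 2.6], "rot": [0, 0, 0], "gripper": 1.4},
    {"offset": [-0.3, 0, 3.2], "rot": [0, 0, 0], "gripper": 1.4},
    {"offset": [-0.3, 0, 3.5], "rot": [0, 0, 0], "gripper": 1.4},
    {"offset": [-0.3, 0, 3.5], "rot": [0, 0, 0], "gripper": 1.4},
  ],
)

```text
time_s: 9.6
eef_pos: [569.7, -251.4, 88.7]
ee_rot: [-0.0, 0.379, 0.925, 0.0]
force: [-0.1, 0.5, -0.2]
grip_width: 0.168
grip_force: 0.0
```

```bash
python3 -c "
from h import *
ring([(31.5,-89,-32),(21,-70,-32),(11,-54,-29),(7,-47,-26),(4,-40,-21),(1.5,-30,-13),(.5,-20,-6),(0,-10,0)])"
```

```text
t 9.6 tcp tray [  59.5 -133. ] z 88.7 F [-0.1  0.5 -0.2] grip 0.168
(np.float64(49.2), np.float64(-117.3), 84, -32) off cm [ 1.88 -0.04  0.47] rot [-0. -0. -0.]
(np.float64(38.7), np.float64(-98.3), 84, -32) off cm [4.04 0.07 0.47] rot [-0. -0. -0.]
(np.float64(27.2), np.float64(-83.2), 84, -29) off cm [ 5.93 -0.1   0.47] rot [-0. -0.  3.]
(np.float64(21.6), np.float64(-77.0), 84, -26) off cm [ 6.76 -0.25  0.47] rot [-0. -0.  6.]
(np.float64(16.0), np.float64(-71.2), 84, -21) off cm [ 7.54 -0.42  0.47] rot [-0. -0. 11.]
(np.float64(9.0), np.float64(-62.5), 84, -13) off cm [ 8.65 -0.55  0.47] rot [-0. -0. 19.]
(np.float64(4.0), np.float64(-53.2), 84, -6) off cm [ 9.71 -0.48  0.47] rot [-0. -0. 26.]
(np.float64(0.0), np.float64(-43.4), 84, 0) off cm [10.75 -0.3   0.47] rot [-0. -0. 32.]
```

step_arm(
  plan=[
    {"offset": [0.6, 0, 0.4], "rot": [0, 0, 0], "gripper": 1.4},
    {"offset": [1.3, 0, 0.5], "rot": [0, 0, 0], "gripper": 1.4},
    {"offset": [1.8, 0, 0.5], "rot": [0, 0, 0], "gripper": 1.4},
    {"offset": [2.3, 0, 0.5], "rot": [0, 0, 0], "gripper": 1.4},
    {"offset": [2.8, 0, 0.5], "rot": [0, 0, 0], "gripper": 1.4},
    {"offset": [3.3, 0.05, 0.5], "rot": [0, 0, 0], "gripper": 1.4},
    {"offset": [3.8, 0.05, 0.5], "rot": [0, 0, 0], "gripper": 1.4},
    {"offset": [4.3, 0.05, 0.5], "rot": [0, 0, 0.5], "gripper": 1.4},
    {"offset": [4.8, 0, 0.5], "rot": [0, 0, 1], "gripper": 1.4},
    {"offset": [5.2, -0.05, 0.5], "rot": [0, 0, 1.5], "gripper": 1.4},
    {"offset": [5.6, -0.1, 0.5], "rot": [0, 0, 2.5], "gripper": 1.4},
    {"offset": [5.9, -0.1, 0.5], "rot": [0, 0, 3], "gripper": 1.4},
  ],
)

```text
time_s: 10.8
eef_pos: [526.7, -210.7, 83.9]
ee_rot: [-0.0, 0.404, 0.915, -0.0]
force: [0.1, 0.5, 0.6]
grip_width: 0.165
grip_force: 0.2
```

```bash
python3 -c "
from h import *
c=cap('side');im=c['color'][190:340,200:370]
cv2.imwrite('pics/side7.png',cv2.resize(im[:,:,::-1],None,fx=4,fy=4))
ring([(7,-47,-26),(4,-40,-21),(1.5,-30,-13),(.5,-20,-6),(0,-10,0),(0,10,0)])"
```

```text
t 10.85 tcp tray [ 27.1 -83. ] z 83.9 F [0.3 0.5 0.2] grip 0.164
(np.float64(21.6), np.float64(-77.0), 84, -26) off cm [ 0.79 -0.19 -0.01] rot [-0.  -0.   2.9]
(np.float64(16.0), np.float64(-71.2), 84, -21) off cm [ 1.57 -0.4  -0.01] rot [-0.  -0.   7.9]
(np.float64(9.0), np.float64(-62.5), 84, -13) off cm [ 2.67 -0.59 -0.01] rot [-0.  -0.  15.9]
(np.float64(4.0), np.float64(-53.2), 84, -6) off cm [ 3.72 -0.58 -0.01] rot [-0.  -0.  22.9]
(np.float64(0.0), np.float64(-43.4), 84, 0) off cm [ 4.78 -0.46 -0.01] rot [-0.  -0.  28.9]
(np.float64(0.0), np.float64(-23.4), 84, 0) off cm [ 6.53  0.51 -0.01] rot [-0.  -0.  28.9]
```

View pics/side7.png

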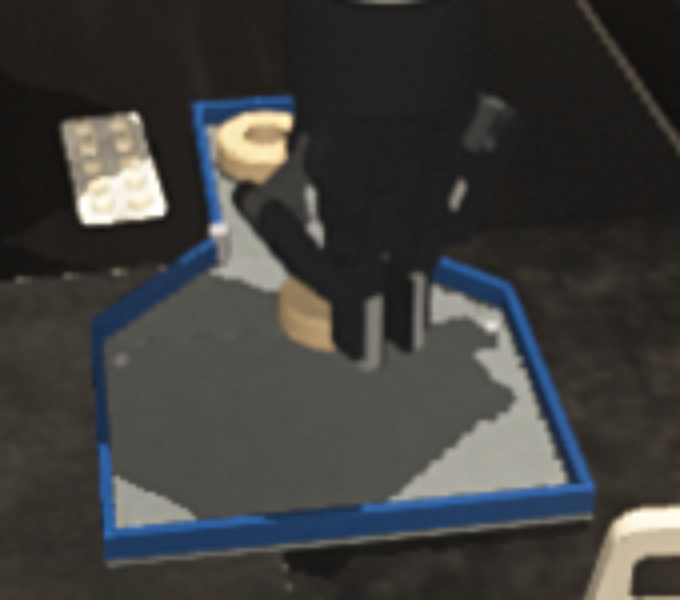

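Collar b is seated ahead of the fingertips, with its left edge at crop (282,315). I'll continue.

step_arm(
  plan=[
    {"offset": [0.4, -0.1, 0], "rot": [0, 0, 1.5], "gripper": 1.4},
    {"offset": [0.8, -0.2, 0], "rot": [0, 0, 3], "gripper": 1.4},
    {"offset": [1.2, -0.3, 0], "rot": [0, 0, 5.5], "gripper": 1.4},
    {"offset": [1.6, -0.4, 0], "rot": [0, 0, 8], "gripper": 1.4},
    {"offset": [2.0, -0.5, 0], "rot": [0, 0, 11], "gripper": 1.4},
    {"offset": [2.35, -0.55, 0], "rot": [0, 0, 13.5], "gripper": 1.4},
    {"offset": [2.7, -0.6, 0], "rot": [0, 0, 16], "gripper": 1.4},
    {"offset": [3.1, -0.6, 0], "rot": [0, 0, 19], "gripper": 1.4},
    {"offset": [3.5, -0.6, 0], "rot": [0, 0, 21.5], "gripper": 1.4},
    {"offset": [3.9, -0.6, 0], "rot": [0, 0, 24], "gripper": 1.4},
    {"offset": [4.3, -0.55, 0], "rot": [0, 0, 26.5], "gripper": 1.4},
    {"offset": [4.5, -0.5, 0], "rot": [0, 0, 28], "gripper": 1.4},
  ],
)

```text
time_s: 12.05
eef_pos: [492.6, -180.7, 83.9]
ee_rot: [-0.0, 0.613, 0.79, -0.0]
force: [-0.6, -0.3, 0.3]
grip_width: 0.168
grip_force: 0.1
```

```bash
python3 -c "
from h import *
c=cap('side');im=c['color'][190:340,200:370]
cv2.imwrite('pics/side8.png',cv2.resize(im[:,:,::-1],None,fx=4,fy=4))
ring([(0,-5,0),(0,5,0),(0,10,0),(0,20,0),(0,30,0),(0,33,0)])"
```

```text
t 12.1 tcp tray [  1.  -46.1] z 83.9 F [-0.2 -0.7  0.5] grip 0.159
(np.float64(0.0), np.float64(-38.4), 84, 0) off cm [ 0.77 -0.09 -0.01] rot [-0.  -0.   0.8]
(np.float64(0.0), np.float64(-28.4), 84, 0) off cm [ 1.77 -0.08 -0.01] rot [-0.  -0.   0.8]
(np.float64(0.0), np.float64(-23.4), 84, 0) off cm [ 2.27 -0.07 -0.01] rot [-0.  -0.   0.8]
(np.float64(0.0), np.float64(-13.4), 84, 0) off cm [ 3.27 -0.06 -0.01] rot [-0.  -0.   0.8]
(np.float64(0.0), np.float64(-3.4), 84, 0) off cm [ 4.27 -0.04 -0.01] rot [-0.  -0.   0.8]
(np.float64(0.0), np.float64(-0.4), 84, 0) off cm [ 4.57 -0.04 -0.01] rot [-0.  -0.   0.8]
```

View pics/side8.png

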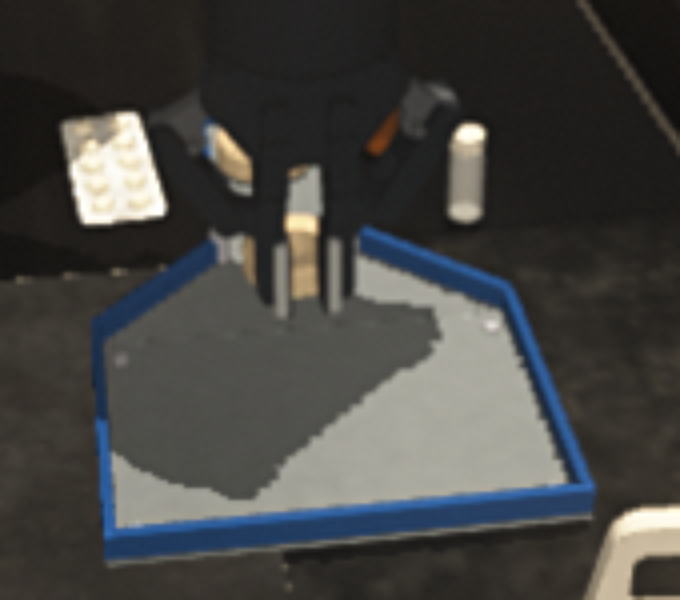

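Collar b is centred in front of the gate, at crop (302,255). I'll push it through with the same motion as before.

step_arm(
  plan=[
    {"offset": [0.5, -0.1, 0], "rot": [0, 0, 0.8], "gripper": 1.4},
    {"offset": [1.0, -0.1, 0], "rot": [0, 0, 0.8], "gripper": 1.4},
    {"offset": [1.5, -0.1, 0], "rot": [0, 0, 0.8], "gripper": 1.4},
    {"offset": [2.0, -0.1, 0], "rot": [0, 0, 0.8], "gripper": 1.4},
    {"offset": [2.5, -0.1, 0], "rot": [0, 0, 0.8], "gripper": 1.4},
    {"offset": [3.0, -0.1, 0], "rot": [0, 0, 0.8], "gripper": 1.4},
    {"offset": [3.5, -0.05, 0], "rot": [0, 0, 0.8], "gripper": 1.4},
    {"offset": [4.0, -0.05, 0], "rot": [0, 0, 0.8], "gripper": 1.4},
    {"offset": [4.4, -0.05, 0], "rot": [0, 0, 0.8], "gripper": 1.4},
    {"offset": [4.8, -0.05, 0], "rot": [0, 0, 0.8], "gripper": 1.4},
    {"offset": [4.8, -0.05, 0], "rot": [0, 0, 0.8], "gripper": 1.4},
  ],
)

```text
time_s: 13.2
eef_pos: [480.3, -134.2, 83.9]
ee_rot: [-0.0, 0.618, 0.786, -0.0]
force: [0.4, 0.3, -0.0]
grip_width: 0.166
grip_force: 0.0
```

step_arm(
  plan=[
    {"offset": [-0.6, 0, 0], "rot": [0, 0, 0], "gripper": 1.4},
    {"offset": [-1.2, 0, 0], "rot": [0, 0, 0], "gripper": 1.4},
    {"offset": [-1.2, 0, -3], "rot": [0, 0, 0], "gripper": 1.4},
    {"offset": [-1.2, 0, -7], "rot": [0, 0, 0], "gripper": 1.4},
    {"offset": [-5, 0, -11], "rot": [0, 0, 0], "gripper": 1.4},
    {"offset": [-9, 0, -14], "rot": [0, 0, 0], "gripper": 1.4},
    {"offset": [-13, 0, -15], "rot": [0, 0, 0], "gripper": 1.4},
    {"offset": [-16, 0, -15], "rot": [0, 0, 0], "gripper": 1.4},
    {"offset": [-16, 0, -15], "rot": [0, 0, 0], "gripper": 1.4},
  ],
)

```text
time_s: 14.1
eef_pos: [518.1, -294.1, 233.8]
ee_rot: [0.001, 0.619, 0.785, -0.0]
force: [-0.7, -0.6, -0.9]
grip_width: 0.165
grip_force: 0.0
```

```bash
python3 -c "
from h import *
for n,z in(('top',23),('side',19)): print(n,[(w2t(o).round(1),round(o[2],1)) for o in collars(cap(n),z) if abs(w2t(o)[0])<60 and -200<w2t(o)[1]<150])
goal([])"
```

```text
top [(array([ 0.1, 57.8]), 47.3)]
side [(array([-2.8, 54.1]), 57.1)]
t 14.2 tcp tray [-1.000e-01 -1.592e+02] z 233.4 F [ 0.1  0.8 -0.4] grip 0.166
```

```bash
python3 -c "
from rig import *
print(finish_job())"
```

```text
the job is handed in; nothing more can be done
None
```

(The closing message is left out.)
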